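# Hang the washed bread board on the drying stand

## Task

Swing the long lower arm of the drying stand all the way out to its stop, leaving the short upper arm folded, then take the bread board with the corner hole out of the rack and hang it on the long arm by that hole. The hole is in a corner, so the board wants to swing: ease it down slowly until it hangs plumb and still by itself, never letting it drop and swing, and do not disturb the other things on the table.

Things in the scene. Friction and masses are not known exactly. Their poses are not given: they have to be found in the camera images.
- stand: Drying stand, fixed to the table: dark cast base disc 170 mm across and 24 mm high at its middle, a 16 mm steel post on it, top of the post at 298 mm. Origin: underside of the base, on the post's axis; z up. Two steel rod arms turn about the post: the long one 255 mm above the origin, the short one 284 mm above it. Folded, both point along the stand's +y; swung fully out, an arm points along the stand's -x, roughly towards the robot.
- long_arm (a joint): Angle of the long lower arm about the post, rad: 0 = folded (points along the stand's +y), 1.571 = fully out against its stop (points along the stand's -x). It grows counter-clockwise seen from above. A stiff collar (0.2 N m of friction, about 2 N at the rod's outer part) keeps it where it is left.
- short_arm (a joint): Angle of the short upper arm about the post, rad, the same sense, same stiff collar; starts near 0 (folded) and is to stay there. Its 9 mm rod reaches 78 mm from the post's axis.
- long_arm_hang (a point): Point on the axis of the long arm's rod, 105 mm from the post's axis, 255 mm above the table; its x points outwards along the rod, z up. The rod is round, 9 mm thick, level out to 132 mm from the post's axis, then turned up: its end is 150 mm out and 10 mm higher (axis of the rod).
- long_arm_tip (a point): The turned-up end of the long arm, on the rod's axis: 150 mm from the post's axis and 10 mm above the level part.
- board: Beech bread board with a round hole in one top corner, 150 mm wide (its y), 200 mm tall (its z), 14 mm thick (its x), about 0.3 kg, standing on edge in the rack. Origin: middle of its bottom edge; z up along the board, x across its thickness. The neighbour in the rack has no hole.
- board_hole (a point): Centre of the board's hole, mid-thickness: 28 mm in diameter, right through along the board's x; 50 mm to +y of the board's centre line and 25 mm below the top edge. Hanging on the rod, the hole's centre lies about 10 mm below the rod's axis.
- board_middle (a point): Centre of the board, its centre of mass: 50 mm to -y and 75 mm below the hole. It comes to rest straight below the hole, so the board hangs turned by about 34 degrees.
- rack: Wooden dowel rack, fixed to the table, 175 mm long (x) by 112 mm (y); rails 18 mm high carry the boards, twelve 8 mm dowels reach to 99 mm and leave five slots 20 mm wide across x, at x = -56, -28, 0, 28 and 56 mm. Origin: middle of its underside. The two boards stand in the two outermost slots, faces across x; which is in which changes.
- plain_board: Bystander: plain board without a hole, 160 mm wide, 165 mm tall, 14 mm thick, standing in the other outer slot. Origin: middle of its bottom edge.
- tray: Bystander: silver tray 170 x 260 x 16 mm with slices and a loaf on it. Origin: middle of its underside.
- loaf: Bystander: cut loaf on the tray, 100 x 130 x 92 mm. Origin: middle of its underside.
- jar: Bystander: jam jar, 68 mm across, 95 mm high. Origin: middle of its underside.
Things that resemble listed ones, but are neither listed nor needed, are in the scene too. What is shaped like the board but blue is not meant.

How it is judged:
By the outcome, as a careful person would: the job done as asked, in the order asked, and still so for the second after the job is handed in, with the robot touching nothing.
It also fails if it takes over 72 s, if anything falls off the work surface, if the arm or the gripper's body presses on something with over 40 N, if the wrist force passes 120 N, or if a joint passes its speed limit or range.

## Robot

A 7-joint arm with a two-finger parallel gripper is mounted at the origin on the work surface. World frame = base frame: x ahead of the robot, y to its left, z up, the work surface at z = 0. Lengths are in m, angles in degrees, forces in N, time in s.
With the tool pointing down it reaches from about 0.425 to 0.875 m from the base axis. Payload 4.7 kg.
Tool frame: the origin (TCP) lies on the mounting face of the last link; the fingertips stand 182 mm ahead of it and the grasp point (between the pads) lies env.grip_depth ahead of it (env.grip_depth is the distance from the TCP to the grasp point, in m); x points along the fingers, y is the direction in which the jaws open and shut, and the axes are right-handed (so a half turn about x gives the same grasp; the last joint's range is limited). The gripper opens to 87 mm and grips with 3 to 60 N. Pads are 19 mm wide; open, the fingers measure 117 mm over their backs; the gripper's body (75 mm by 190 mm) begins 51 mm behind the grasp point.
Start: joints at [-63.936, 18.392, -4.016, 83.108, 1.295, 78.541, -3.26], TCP at [0.277, 0.588, 0.405] pointing down, gripper open.
Joint ranges: [-163.93, 163.93], [-17.29, 119.83], [-79.2, 71.16], [3.27, 140.29], [-89.18, 269.18], [5.43, 117.66], [-154.24, 154.24]. Speed limits (degrees/s): [147.25, 147.25, 180, 180, 180, 180, 180].

## Interface

Orientations are given as [roll, pitch, yaw] about the fixed x, y, z axes, in that order (R = Rz(yaw) Ry(pitch) Rx(roll)).
In Python, from cell import sensors, viewer, env gives the robot as it stands.
- The arm moves only by the tool carry_out, never from a script. Its argument "moves" is a list of rows, each a list of 4 numbers: the shift along the world's x, y, z in cm, then the turn about the world's z in rad. In form: [[tx, ty, tz, spin], ...]. A call has 1 to 12 rows; each row shifts and turns the pose as measured when the row begins; what a row does not reach is not made up. A row lasts 1/10 s, in which the tool goes at most 50 mm and 8.59 degrees, less where a joint would pass 70% of its speed; a pose out of reach is approached as far as the arm can. A call with a gripper value outside its range is refused whole. "hand" is the finger opening in cm, from 0 to 8.7, set as the call begins (left out, the last holds). The fingers move at their own pace and stop on an object; "force" is the grip in N (left out, the last holds). Time passes only in rows, so rows that do not move let the fingers close. It gives the time, the measured TCP pose, the force and the opening at its end, in the units of the state.
- sensors.get_obs(): the state, without advancing time (a new reading comes with each control period).
- viewer.read_camera(name): name is "scene" or "top" or "wrist"; returns the picture (420x560x3 uint8, red, green, blue); there is no depth.
- viewer.camera_model(name): a dict with "K" (3x3 intrinsics, pixels), "extrinsics" (4x4, takes a point from world to camera coordinates). Camera axes: x right, y down, z forward; pixel columns grow to the right and rows downward; lengths in m; the calibration is good to about 2 mm. A picture is of the moment at which its call begins: read the wrist's pose just before it. camera_model takes no time and is no camera call; for the wrist camera it gives the pose at the moment of the call.
- env.sign_off(): hands the job in, once; it reports no verdict.
The state is a dict: "time_s": time; "qpos": joint angles; "joint_velocities": joint speeds; "effort": joint torques, N m; "tool_pos": TCP position; "tool_rot": TCP orientation; "force": force on the tool from outside, world axes, zero at the start; "wrist_torque": the same for the moment, N m; "grip_width": finger opening in m.
Only numpy, scipy, OpenCV 4.12 (cv2) and the standard library are available. Lean on these libraries where they do the work, as an engineer would, in place of code of your own. Each camera call takes 0.05 s, during which the arm holds its last target. There are 200 camera calls.

## Working session

There is one attempt and no reset: what is moved stays moved. The work goes in short steps, Python scripts to look and compute and a tool call to move; the robot and the scene stay as the last step left them, time stands still between calls to the robot, and variables do not carry over. Pictures are saved under pics/ and viewed, about 8 in all and at most 12, crops included, and the job is handed in when it is done.

Besides the shell and the picture viewer there is one more tool, called after "Call:" as name(argument=value, ...), one argument or row to a line, values as JSON. carry_out: Moves the arm, as the interface text tells. Its arguments: {"type":"object","properties":{"moves":{"type":"array"},"hand":{"type":"number"},"force":{"type":"number"}},"required":["moves"]}

```bash
ls; mkdir -p pics; python3 - <<'E'
from cell import sensors, viewer, env
import cv2, numpy as np
print(env.grip_depth, sensors.get_obs())
for n in ("scene","top"):
    im=viewer.read_camera(n); cv2.imwrite(f"pics/{n}0.png",cv2.cvtColor(im,cv2.COLOR_RGB2BGR))
for n in ("scene","top","wrist"):
    m=viewer.camera_model(n); print(n,np.round(m["K"],1).tolist(),np.round(m["extrinsics"],4).tolist())
E
```

```text
pics
0.1635 {'time_s': 0.0, 'qpos': array([-63.93578581,  18.44033471,  -4.01417166,  83.17375165,
         1.29529675,  78.54193622,  -3.25991463]), 'joint_velocities': array([-0.0387457 , -0.04314562, -0.00515345, -0.13899688, -0.00314675,
       -0.12306431, -0.0125343 ]), 'effort': array([ 4.83951280e-04, -4.91290462e+01, -4.03188486e-01, -3.12530494e+01,
       -6.38201111e-02,  4.35544678e-02,  1.87063738e-04]), 'tool_pos': array([0.27729214, 0.58766362, 0.40365663]), 'tool_rot': array([ -86.65683225,   89.88904273, -111.912468  ]), 'force': array([-0.06505513, -0.71996194, -0.40590369]), 'wrist_torque': array([-0.02648312, -0.01213384, -0.01983157]), 'grip_width': 0.08718531795437087}
scene [[542.7, 0.0, 270.0], [0.0, 542.7, 215.1], [0.0, 0.0, 1.0]] [[-0.3026, 0.9531, -0.0004, 0.0537], [0.5348, 0.1694, -0.8278, -0.1334], [-0.7889, -0.2507, -0.561, 2.1728], [0.0, 0.0, 0.0, 1.0]]
top [[442.2, 0.0, 280.6], [0.0, 442.2, 213.8], [0.0, 0.0, 1.0]] [[0.0011, -1.0, -0.0004, 0.1342], [-0.9844, -0.001, -0.176, 0.5334], [0.176, 0.0006, -0.9844, 1.4631], [0.0, 0.0, 0.0, 1.0]]
wrist [[315.3, 0.0, 284.0], [0.0, 315.3, 205.9], [0.0, 0.0, 1.0]] [[0.4274, 0.9041, -0.0021, -0.6479], [0.875, -0.413, 0.2525, -0.0292], [0.2274, -0.1097, -0.9676, 0.3907], [0.0, 0.0, 0.0, 1.0]]
```

View pics/scene0.png

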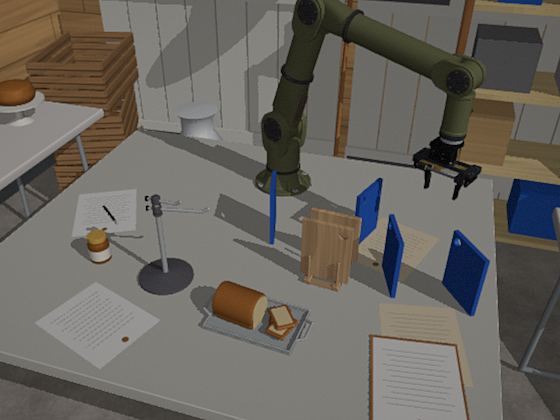

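View pics/top0.png

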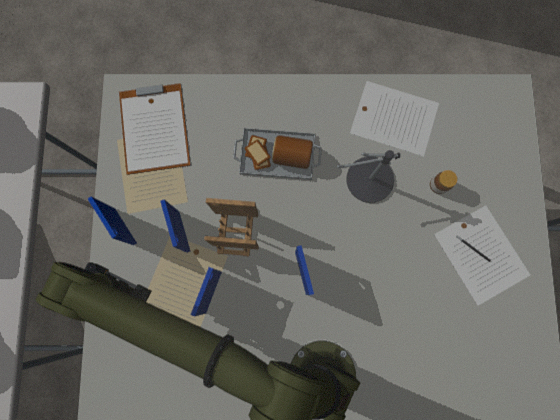

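Scene: stand base at (166,275), post top (156,200), rack with two boards at (330,250), blue boards around. Top: stand base (371,180), arms pointing left; rack boards at (232,207) and (232,242). Enlarging.

```bash
python3 - <<'E'
import cv2, numpy as np
s=cv2.imread("pics/scene0.png");t=cv2.imread("pics/top0.png")
r=lambda im,x,y,w,h,W,H:cv2.resize(im[y:y+h,x:x+w],(W,H),interpolation=cv2.INTER_CUBIC)
a=r(s,285,195,100,100,400,400); b=r(s,130,185,100,50,400,200); 
c=r(t,190,190,80,80,400,400); d=r(t,330,140,80,40,400,200)
cv2.imwrite("pics/crop0.png",np.vstack([np.hstack([a,c]),np.hstack([b,d])]))
E
```

```text
(no output)
```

View pics/crop0.png

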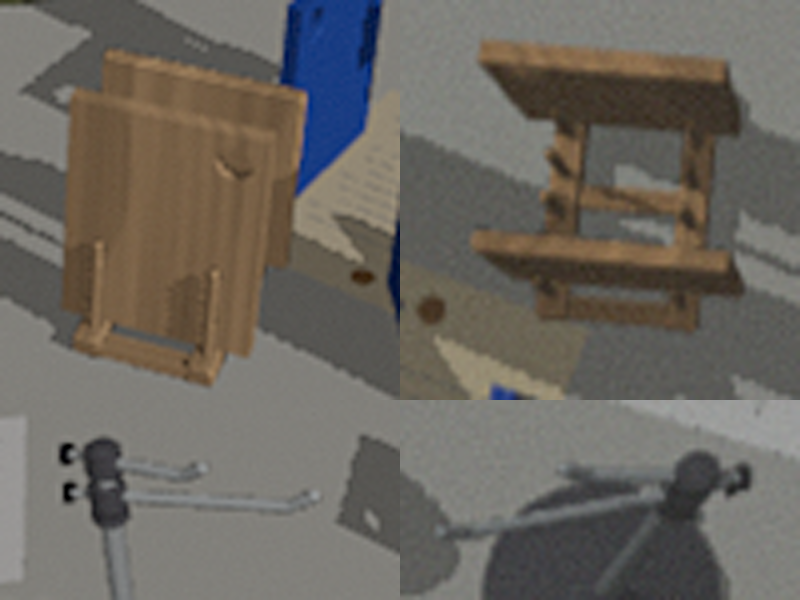

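Front board (+x slot) has the hole, at scene px (344,236), its +y side. Rods: long-arm tip at top (338,166), scene (208,209); short tip at top (363,154), scene (180,202); post top at top (389,154), scene (155,197).

```bash
cat > h.py <<'E'
import numpy as np, cv2
from cell import sensors, viewer, env
def cam(n): 
    m=viewer.camera_model(n); return np.array(m["K"]),np.array(m["extrinsics"])
def ray(c,p):
    K,E=c; d=E[:3,:3].T@np.linalg.inv(K)@[p[0],p[1],1]; return -E[:3,:3].T@E[:3,3],d/np.linalg.norm(d)
def atz(c,p,z):
    o,d=ray(c,p); return o+d*(z-o[2])/d[2]
def tri(c1,p1,c2,p2):
    o1,d1=ray(c1,p1);o2,d2=ray(c2,p2)
    s=np.linalg.lstsq(np.c_[d1,-d2],o2-o1,rcond=None)[0]
    a,b=o1+s[0]*d1,o2+s[1]*d2; return (a+b)/2,np.linalg.norm(a-b)
def proj(c,X):
    K,E=c; q=K@(E[:3,:3]@X+E[:3,3]); return q[:2]/q[2]
E
python3 - <<'E'
from h import *
np.set_printoptions(precision=4,suppress=True)
S,T=cam("scene"),cam("top")
cs=lambda x,y:(285+x/4,195+y/4); ct=lambda x,y:(190+(x-400)/5,190+y/5)
bs=lambda x,y:(130+x/4,185+(y-400)/4); bt=lambda x,y:(330+(x-400)/5,140+(y-400)/5)
for n,p,q,z in [("hb +y top front",cs(277,130),ct(482,42),.218),("hb -y top front",cs(70,90),ct(727,62),.218),
 ("pb +y top",cs(305,92),ct(473,235),.183),("pb -y top",cs(105,50),ct(728,255),.183),
 ("posttop",bs(102,440),bt(697,458),.298),("long tip",bs(314,496),bt(440,532),.265),("short tip",bs(203,467),bt(563,470),.292)]:
    print(n,*tri(S,p,T,q),"top@z",atz(T,q,z),"scene@z",atz(S,p,z))
print("hole z.19",atz(S,cs(235,165),.193))
print("base",atz(S,(166,275),.02),atz(T,(371,180),.02))
print("rack",[atz(T,ct(x,y),.018) for x,y in [(538,315),(697,327),(715,125),(555,125)]])
E
```

```text
hb +y top front [0.5481 0.3625 0.2248] 0.006315610109593626 top@z [0.5501 0.3605 0.218 ] scene@z [0.5372 0.3643 0.218 ]
hb -y top front [0.5371 0.212  0.2207] 0.0018430459404375332 top@z [0.5378 0.2113 0.218 ] scene@z [0.5329 0.212  0.218 ]
pb +y top [0.4358 0.369  0.1852] 0.0019896389197762323 top@z [0.4363 0.3684 0.183 ] scene@z [0.4322 0.3696 0.183 ]
pb -y top [0.4238 0.2118 0.1843] 0.0010340533070140319 top@z [0.4241 0.2114 0.183 ] scene@z [0.4217 0.2119 0.183 ]
posttop [ 0.6708 -0.1801  0.3034] 0.001272021106340449 top@z [ 0.6728 -0.1821  0.298 ] scene@z [ 0.6633 -0.184   0.298 ]
long tip [ 0.6378 -0.0358  0.2643] 0.00018649552378590073 top@z [ 0.6376 -0.0358  0.265 ] scene@z [ 0.6388 -0.0352  0.265 ]
short tip [ 0.667  -0.1048  0.2931] 2.6848393829191536e-06 top@z [ 0.6674 -0.105   0.292 ] scene@z [ 0.6656 -0.1056  0.292 ]
hole z.19 [0.5533 0.3393 0.193 ]
base [ 0.6806 -0.1758  0.02  ] [ 0.6595 -0.1839  0.02  ]
rack [array([0.4017, 0.3507, 0.018 ]), array([0.3936, 0.2415, 0.018 ]), array([0.5341, 0.2309, 0.018 ]), array([0.534 , 0.3423, 0.018 ])]
```

Call:
carry_out(
  moves=[
    [0,0,4,-0.134],
    [0,0,4,-0.134],
    [0,0,3,-0.134],
    [2.5,-4,0,-0.134],
    [2.5,-4,0,-0.134],
    [2.5,-4,0,-0.134],
    [2.5,-4,0,-0.134],
    [2.5,-4,0,-0.134],
    [2.5,-4,0,-0.134],
    [2.5,-4,0,0],
    [2.5,-4,0,0],
    [2.5,-4,0,0],
  ],
  hand=0,
)

```text
time_s: 1.3
tool_pos: [0.5002, 0.2187, 0.5093]
tool_rot: [-104.2, 89.0, 159.5]
force: [1.5, 0.7, -0.1]
grip_width: 0.0029
```

Call:
carry_out(
  moves=[
    [2.5,-4,0,0],
    [2.5,-4,0,0],
    [2.5,-4,0,0],
    [2.5,-4,0,0],
    [0,0,0,0],
    [0,0,0,0],
  ],
)

```text
time_s: 1.9
tool_pos: [0.6044, 0.0426, 0.5069]
tool_rot: [-87.0, 89.0, 176.0]
force: [0.2, 1.4, 0.1]
grip_width: 0.0006
```

```bash
python3 - <<'E'
from h import *
np.set_printoptions(precision=4,suppress=True)
o=sensors.get_obs();r=o["tool_rot"];print(o["time_s"],o["tool_pos"],r,"jaw",90-r[0]+r[2],o["qpos"])
im=viewer.read_camera("wrist");cv2.imwrite("pics/w1.png",cv2.cvtColor(im,cv2.COLOR_RGB2BGR))
K,E=cam("wrist");np.savez("w1.npz",K=K,E=E);print(-E[:3,:3].T@E[:3,3],E[2,:3])
T=cam("top");S=cam("scene")
print("blue bottom",[atz(T,p,0) for p in[(308,293),(303,283)]],atz(S,(272,243),0), "tri top",tri(T,(299,248),S,(272,173)))
E
```

```text
1.9 [0.6044 0.0426 0.5069] [-86.952   88.9698 176.0335] jaw 352.9855523864346 [-30.5088  12.4334  29.174   80.6838  -6.1293  89.4535  -8.7565]
[0.611  0.1099 0.487 ] [-0.0491 -0.2511 -0.9667]
blue bottom [array([0.267 , 0.0409, 0.    ]), array([0.3008, 0.0578, 0.    ])] [0.4014 0.0781 0.    ] tri top (array([0.395 , 0.0788, 0.2682]), np.float64(0.00608343536525468))
```

View pics/w1.png

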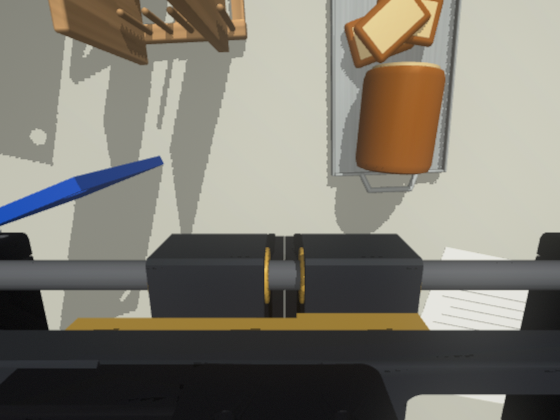

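Wrist picture: camera sits on the +y side of the tool, so the stand is hidden behind the fingers (tips at (285,270)); loaf at (400,115), rack upper left. Clear way down; the two-view stand estimate is consistent, so I go beside the long rod.

Call:
carry_out(
  moves=[
    [3.8,-2.3,0,0.05],
    [3.8,-2.3,0,0],
    [0,-2.3,0,0],
    [0,-2.3,0,0],
    [0,0,0,0],
    [0,0,-3,0],
    [0,0,-3,0],
    [0,0,-1,0],
    [0,0,0,0],
    [0,0,0,0],
  ],
)

```text
time_s: 2.95
tool_pos: [0.681, -0.0314, 0.4318]
tool_rot: [-110.7, 88.4, 156.9]
force: [0.1, 0.3, 1.2]
grip_width: 0.0006
```

```bash
python3 - <<'E'
from h import *
np.set_printoptions(precision=4,suppress=True)
o=sensors.get_obs();r=o["tool_rot"];print(o["time_s"],o["tool_pos"],r,"jaw",90-r[0]+r[2],o["qpos"],o["force"])
s=viewer.read_camera("scene")[:,:,::-1];t=viewer.read_camera("top")[:,:,::-1]
f=lambda im,x,y,w,h,W,H:cv2.resize(im[y:y+h,x:x+w],(W,H),interpolation=cv2.INTER_CUBIC)
cv2.imwrite("pics/c2.png",np.hstack([f(s,130,165,100,125,400,500),f(t,300,110,100,125,400,500)]))
E
```

```text
2.95 [ 0.681  -0.0314  0.4318] [-110.7146   88.4372  156.9177] jaw 357.6323406518331 [-21.0109  24.017   30.4116  75.9316 -12.3672  84.7111   6.3   ] [0.1419 0.2507 1.1536]
```

View pics/c2.png

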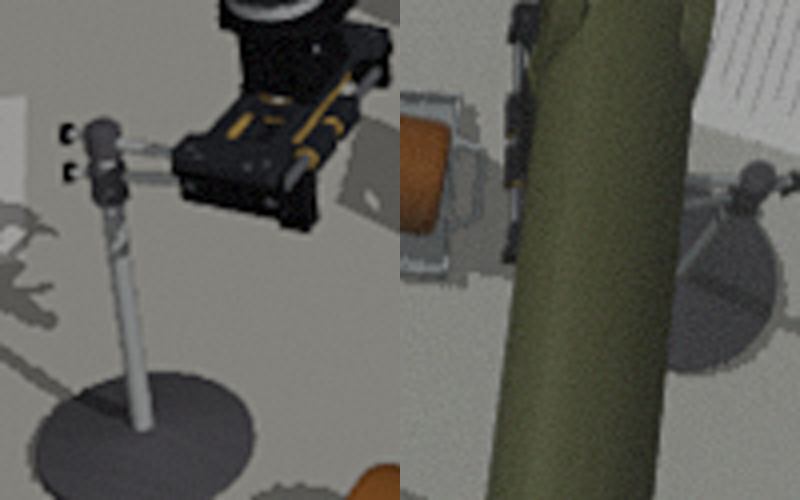

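Gripper is beside the rods, body at picture (270,170), with the tip about level with the long rod. It is 2 cm short in y and not yet beyond the rod tip, so I go further -y, slightly lower, then push -x.

Call:
carry_out(
  moves=[
    [0,-1.2,-0.4,0],
    [0,-1.2,-0.4,0],
    [0,0,0,0],
  ],
)

```text
time_s: 3.35
tool_pos: [0.6815, -0.0585, 0.4268]
tool_rot: [-113.4, 88.8, 154.2]
force: [-0.6, -0.1, -0.1]
grip_width: 0.0005
```

Call:
carry_out(
  moves=[
    [-1,0,0,0],
    [-1,0,0,0],
    [-1,0,0,0],
    [0,0,0,0],
  ],
)

```text
time_s: 3.75
tool_pos: [0.649, -0.0605, 0.4274]
tool_rot: [-115.4, 88.9, 152.0]
force: [0.7, -0.0, -1.0]
grip_width: 0.0004
```

Call:
carry_out(
  moves=[
    [-1.2,-0.3,0,0],
    [-1.2,-0.3,0,0],
    [-1,-0.45,0,0],
    [-1,-0.45,0,0],
    [-0.9,-0.6,0,0],
    [-0.9,-0.6,0,0],
    [0,0,0,0],
  ],
)

```text
time_s: 4.45
tool_pos: [0.5838, -0.0867, 0.429]
tool_rot: [-137.8, 89.2, 129.9]
force: [0.4, -0.1, 0.5]
grip_width: 0.0004
```

```bash
python3 - <<'E'
from h import *
s=viewer.read_camera("scene")[:,:,::-1];t=viewer.read_camera("top")[:,:,::-1]
f=lambda im,x,y,w,h,W,H:cv2.resize(im[y:y+h,x:x+w],(W,H),interpolation=cv2.INTER_CUBIC)
cv2.imwrite("pics/c3.png",np.hstack([f(s,130,165,100,125,400,500),f(t,320,130,100,125,400,500)]))
E
```

```text
(no output)
```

View pics/c3.png

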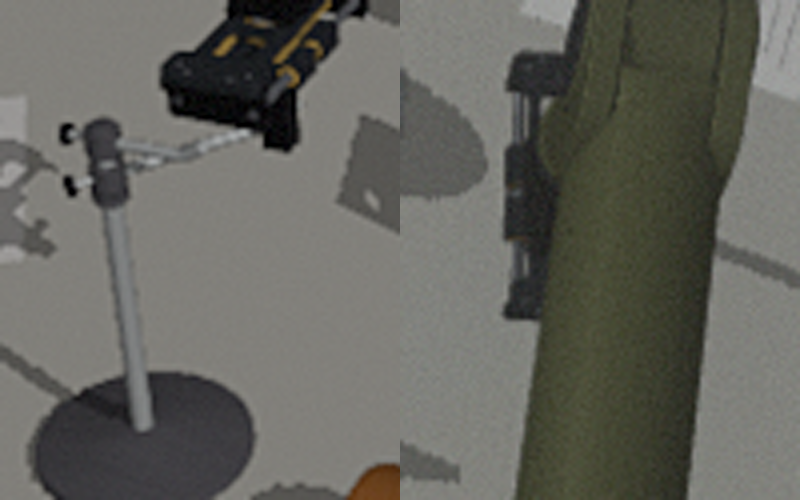

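The long rod has turned with the finger (rod end at (255,130) in the left crop), short arm unmoved. I continue the arc.

Call:
carry_out(
  moves=[
    [-0.8,-1,-0.2,0],
    [-0.8,-1.1,-0.2,0],
    [-0.6,-1.1,-0.2,0],
    [-0.6,-1.1,0,0],
    [-0.3,-1,0,0],
    [-0.3,-1,0,0],
    [0,0,0,0],
  ],
)

```text
time_s: 5.25
tool_pos: [0.5481, -0.1535, 0.4222]
tool_rot: [-141.7, 89.1, 126.1]
force: [-0.4, -0.4, 0.1]
grip_width: 0.0007
```

```bash
python3 - <<'E'
from h import *
s=viewer.read_camera("scene")[:,:,::-1];cv2.imwrite("pics/s4.png",s)
o=sensors.get_obs();print(o["tool_pos"],o["force"],o["wrist_torque"])
E
```

```text
[ 0.54824376 -0.15286842  0.42205311] [ 0.24371925  0.08308594 -0.1960072 ] [-0.11474479  0.05551632  0.01825108]
```

Call:
carry_out(
  moves=[
    [0,-0.5,0,0],
    [0,-0.5,0,0],
    [0,0,0,0],
  ],
)

```text
time_s: 5.6
tool_pos: [0.5481, -0.1626, 0.4215]
tool_rot: [-134.9, 88.9, 133.0]
force: [-0.0, -0.1, 0.5]
grip_width: 0.0007
```

Call:
carry_out(
  moves=[
    [0,-0.4,0,0],
    [0,0,0,0],
  ],
)

```text
time_s: 5.8
tool_pos: [0.5484, -0.1653, 0.4213]
tool_rot: [-136.9, 88.8, 131.1]
force: [-1.1, 1.7, 1.0]
grip_width: 0.0004
```

Call:
carry_out(
  moves=[
    [0,-0.4,0,0],
    [0,0,0,0],
  ],
)

```text
time_s: 6.0
tool_pos: [0.5489, -0.1662, 0.4212]
tool_rot: [-142.8, 88.5, 125.5]
force: [-0.0, 0.4, -0.7]
grip_width: 0.0005
```

Call:
carry_out(
  moves=[
    [0,-0.6,0,0],
    [0,-0.6,0,0],
  ],
)

```text
time_s: 6.2
tool_pos: [0.5496, -0.17, 0.4209]
tool_rot: [-151.7, 87.5, 117.1]
force: [-3.7, 15.2, 6.6]
grip_width: 0.0006
```

Call:
carry_out(
  moves=[
    [0,-0.8,0,0],
    [0,-0.8,0,0],
  ],
)

```text
time_s: 6.4
tool_pos: [0.5507, -0.1741, 0.421]
tool_rot: [-156.6, 86.1, 112.9]
force: [-4.2, 17.3, 5.7]
grip_width: 0.0006
```

Contact force rose to 17 N: against the stop. Back off, then look.

Call:
carry_out(
  moves=[
    [0,1.2,0,0],
    [0,2,0,0],
    [0,2,0,0],
    [0,0,3,0],
    [0,1,4,0],
    [-1,3,3,0],
    [-1,4.5,0,0],
    [0,4.5,0,0],
    [0,4.5,0,0],
    [0,4.5,0,0],
    [0,4.5,0,0],
    [0,0,0,0],
  ],
)

```text
time_s: 7.6
tool_pos: [0.5284, 0.1451, 0.5243]
tool_rot: [-162.5, 87.3, 106.1]
force: [-0.6, -0.2, -0.7]
grip_width: 0.0006
```

```bash
python3 - <<'E'
from h import *
o=sensors.get_obs();r=o["tool_rot"];print(o["time_s"],o["tool_pos"],r,"jaw",90-r[0]+r[2],o["force"])
s=viewer.read_camera("scene")[:,:,::-1];t=viewer.read_camera("top")[:,:,::-1]
cv2.imwrite("pics/s5.png",s);cv2.imwrite("pics/t5.png",t)
f=lambda im,x,y,w,h,W,H:cv2.resize(im[y:y+h,x:x+w],(W,H),interpolation=cv2.INTER_CUBIC)
cv2.imwrite("pics/c5.png",np.hstack([f(s,130,170,100,100,400,400),f(t,330,130,100,100,400,400)]))
E
```

```text
7.6 [0.52837201 0.14507758 0.52432866] [-162.50377256   87.27447316  106.13145895] jaw 358.6352315167552 [-0.59951569 -0.15912377 -0.7296592 ]
```

View pics/c5.png

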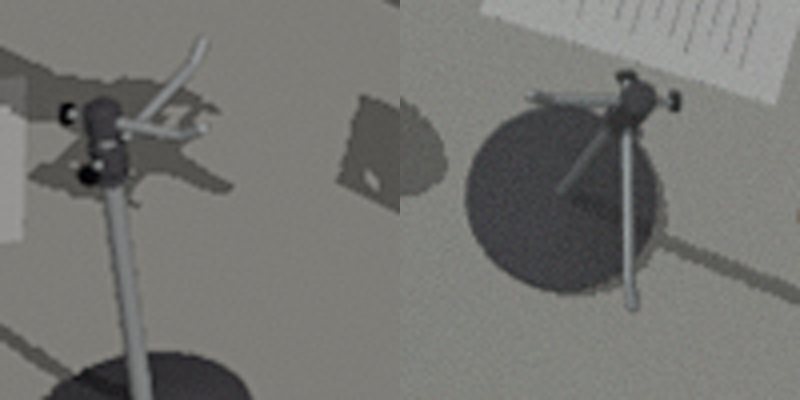

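Long arm is out, pointing at the robot (top crop rod from (627,135) to tip (632,303)); short arm still folded. Tip and hole/board numbers next.

```bash
cat >> h.py <<'E'
from scipy.spatial.transform import Rotation as Ro
def tool():
    o=sensors.get_obs(); R=Ro.from_euler('xyz',o["tool_rot"],degrees=True).as_matrix()
    return o,R,o["tool_pos"]+R[:,0]*env.grip_depth
E
python3 - <<'E'
from h import *
np.set_printoptions(precision=4,suppress=True)
S,T=cam("scene"),cam("top")
fs=lambda x,y:(130+x/4,170+y/4); ft=lambda x,y:(330+(x-400)/4,130+y/4)
print("tip",tri(S,fs(204,42),T,ft(632,303)),atz(T,ft(632,303),.265))
print("rod",[atz(T,ft(x,y),.255) for x,y in[(627,135),(629,200),(629,260)]])
print("short tip",atz(T,ft(533,97),.292),"post",tri(S,fs(103,103),T,ft(640,95)))
o,R,g=tool();print("grasp",g,R)
# board top edge in earlier top picture: brightness profile down columns
t=cv2.imread("pics/t5.png");cv2.imwrite("pics/c6.png",cv2.resize(t[185:260,190:270],(640,600),interpolation=cv2.INTER_CUBIC))
im=viewer.read_camera("wrist")[:,:,::-1];cv2.imwrite("pics/w6.png",im);K,E=cam("wrist");np.savez("w6.npz",K=K,E=E)
E
```

```text
tip (array([ 0.5182, -0.1784,  0.2651]), np.float64(0.002034698375350082)) [ 0.5186 -0.1795  0.265 ]
rod [array([ 0.6489, -0.1835,  0.255 ]), array([ 0.5987, -0.183 ,  0.255 ]), array([ 0.553 , -0.1811,  0.255 ])]
short tip [ 0.6666 -0.1068  0.292 ] post (array([ 0.666 , -0.1828,  0.2976]), np.float64(0.0017488488665156786))
grasp [0.5274 0.1453 0.3615] [[-0.012   0.9994 -0.033 ]
 [ 0.0424 -0.0324 -0.9986]
 [-0.999  -0.0133 -0.042 ]]
```

View pics/w6.png

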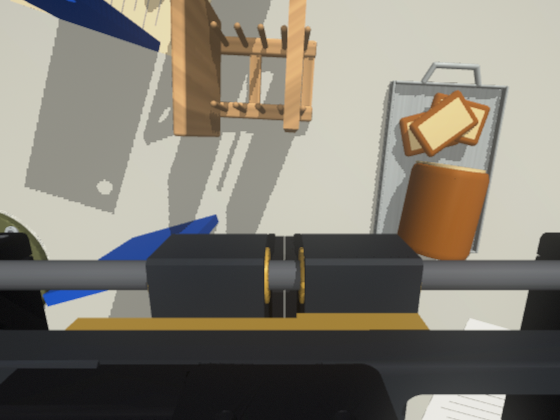

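Wrist picture: hole board's top -y end at about (284..299,128), running up to (300,0) at the top; the plain board at (172..218,133).

```bash
python3 - <<'E'
from h import *
np.set_printoptions(precision=4,suppress=True)
d=np.load("w6.npz");W=(d["K"],d["E"])
for p in [(284,128.5),(299,128.5),(289,0),(304,0)]: print(p,atz(W,p,.218))
E
```

```text
(284, 128.5) [0.5267 0.2137 0.218 ]
(299, 128.5) [0.5401 0.2132 0.218 ]
(289, 0) [0.5346 0.3165 0.218 ]
(304, 0) [0.5469 0.316  0.218 ]
```

Board centre line at about (0.539, 0.288), yaw -4.1°; width 13.4 mm matches. Go above and open.

Call:
carry_out(
  moves=[
    [0.4,4,0,-0.02],
    [0.4,4,0,-0.02],
    [0.3,3.5,0,0],
    [0,1.2,0,0],
    [0,0,0,0],
    [0,0,-3,0],
    [0,0,-3,0],
    [0,0,0,0],
  ],
  hand=5,
)

```text
time_s: 8.55
tool_pos: [0.5475, 0.2444, 0.4669]
tool_rot: [-178.5, 88.0, 85.1]
force: [-1.0, -0.9, -0.8]
grip_width: 0.0486
```

```bash
python3 - <<'E'
from h import *
np.set_printoptions(precision=4,suppress=True)
o,R,g=tool();print("grasp",g,R.tolist(),o["grip_width"],o["time_s"])
print("to go cm",(np.array([.5387,.284,.205])-g)*100,"yaw err rad",np.radians(-4.1)-np.arctan2(R[1,1],R[0,1]))
E
```

```text
grasp [0.5479 0.2502 0.3035] [[0.0030129148392510907, 0.9937280267336925, -0.11178341213316445], [0.034990849327927454, -0.11182023024849089, -0.9931122175114374], [-0.9993830911154549, -0.0009192339941314076, -0.03510829248742145]] 0.04861691867715464 8.55
to go cm [-0.9248  3.3832 -9.8456] yaw err rad 0.040496128443209156
```

Call:
carry_out(
  moves=[
    [-0.5,1.8,0,0.02],
    [-0.4,1.8,0,0.02],
    [0,0,-2.5,0],
    [0,0,-2.5,0],
    [0,0,-1.5,0],
    [0,0,0,0],
  ],
)

```text
time_s: 9.15
tool_pos: [0.5385, 0.2848, 0.4102]
tool_rot: [166.5, 87.4, 72.6]
force: [-0.5, -0.6, 0.3]
grip_width: 0.0499
```

```bash
python3 - <<'E'
from h import *
np.set_printoptions(precision=4,suppress=True)
o,R,g=tool();print("grasp",g,R[:,0],o["grip_width"],o["time_s"])
print("to go cm",(np.array([.5387,.284,.205])-g)*100,"yaw err rad",np.radians(-4.1)-np.arctan2(R[1,1],R[0,1]))
E
```

```text
grasp [0.5408 0.292  0.2469] [ 0.0137  0.0439 -0.9989] 0.049891280389432635 9.15
to go cm [-0.2074 -0.7961 -4.1893] yaw err rad -0.004222354377122303
```

Call:
carry_out(
  moves=[
    [-0.2,-0.8,-1.5,0],
    [0,0,-1.5,0],
    [0,0,-1,0],
    [0,0,0,0],
  ],
)

```text
time_s: 9.55
tool_pos: [0.5372, 0.2796, 0.3734]
tool_rot: [161.7, 87.0, 68.0]
force: [-0.1, -0.6, 1.0]
grip_width: 0.0498
```

Call:
carry_out(
  moves=[
    [0,0,0,0],
    [0,0,0,0],
    [0,0,0,0],
    [0,0,0,0],
    [0,0,0,0],
  ],
  hand=0,
  force=25,
)

```text
time_s: 10.05
tool_pos: [0.538, 0.2807, 0.376]
tool_rot: [159.5, 86.8, 65.8]
force: [-1.0, -0.5, -0.4]
grip_width: 0.0179
```

```bash
python3 - <<'E'
from h import *
np.set_printoptions(precision=4,suppress=True)
o,R,g=tool();print("grasp",g,R[:,0],R[:,1],o["grip_width"],o["time_s"],o["force"])
E
```

```text
grasp [0.5417 0.289  0.2128] [ 0.0229  0.051  -0.9984] [ 0.9978 -0.0637  0.0196] 0.017891553733591473 10.05 [-1.0474 -0.5203 -0.3535]
```

Call:
carry_out(
  moves=[
    [-0.1,0,-0.6,0],
    [-0.1,-0.2,-0.6,0],
    [0,0,0,0],
  ],
  hand=3,
)

```text
time_s: 10.35
tool_pos: [0.5358, 0.2784, 0.3632]
tool_rot: [159.3, 86.8, 65.7]
force: [0.0, 0.1, -0.1]
grip_width: 0.0283
```

Call:
carry_out(
  moves=[
    [0,0,0,0],
    [0,0,0,0],
    [0,0,0,0],
    [0,0,0,0],
    [0,0,0,0],
  ],
  hand=0,
)

```text
time_s: 10.85
tool_pos: [0.5352, 0.2784, 0.3627]
tool_rot: [161.6, 86.9, 68.0]
force: [-0.0, 0.0, 0.1]
grip_width: 0.0141
```

```bash
python3 - <<'E'
from h import *
np.set_printoptions(precision=4,suppress=True)
o,R,g=tool();print("grasp",g,R[:,0],R[:,1],o["grip_width"],o["time_s"],o["force"])
E
```

```text
grasp [0.5385 0.2866 0.1995] [ 0.0205  0.0507 -0.9985] [ 0.9978 -0.0641  0.0172] 0.014064795402665982 10.85 [-0.0002  0.0256  0.0522]
```

Gripped (opening 14.1 mm), 18 mm below the top edge. Lift.

Call:
carry_out(
  moves=[
    [0,0,1.5,0],
    [0,0,1.5,0],
    [0,0,1.5,0],
    [0,0,1.5,0],
    [0,0,1.5,0],
    [0,0,1.5,0],
    [0,0,1.5,0],
    [0,0,1.5,0],
    [0,0,0,0],
  ],
)

```text
time_s: 11.75
tool_pos: [0.5348, 0.277, 0.4936]
tool_rot: [157.8, 86.9, 64.2]
force: [1.3, 0.8, -3.9]
grip_width: 0.0142
```

```bash
python3 - <<'E'
from h import *
np.set_printoptions(precision=4,suppress=True)
o,R,g=tool();print("grasp",g,R[:,0],R[:,1],o["grip_width"],o["time_s"],o["force"],o["wrist_torque"])
E
```

```text
grasp [0.5387 0.2851 0.3303] [ 0.0239  0.0494 -0.9985] [ 0.9977 -0.0642  0.0207] 0.01416646056735154 11.75 [ 1.3214  0.8094 -3.8901] [-0.1292  0.1486 -0.0273]
```

Call:
carry_out(
  moves=[
    [0,-1.5,0,0],
    [-0.5,-3,0,0],
    [-1,-3,0,0],
    [-1,-3,0,0],
    [-1,-3,0,0.01],
    [-1,-3,0,0.01],
    [-1,-3,0,0.01],
    [-0.5,-3,0,0.01],
    [0,-3,0,0],
    [0,-3,0,0],
    [0,-3,0,0],
    [0,-3,0,0],
  ],
)

```text
time_s: 12.95
tool_pos: [0.4641, -0.0909, 0.4838]
tool_rot: [169.6, 87.3, 78.3]
force: [0.5, 1.3, -4.0]
grip_width: 0.0142
```

```bash
python3 - <<'E'
from h import *
np.set_printoptions(precision=4,suppress=True)
o,R,g=tool();print("grasp",g,R[:,0],R[:,1],o["grip_width"],o["time_s"],o["force"],o["wrist_torque"])
E
```

```text
grasp [ 0.4657 -0.0834  0.3205] [ 0.0095  0.0459 -0.9989] [ 0.9997 -0.0237  0.0084] 0.01415365029566606 12.95 [ 0.5208  1.2564 -4.0434] [-0.1335  0.0419 -0.0223]
```

Call:
carry_out(
  moves=[
    [0,-2.5,0,0],
    [0,-2.5,0,0],
    [0,-2.5,0,0],
    [0,-2,0,0],
    [0,-1.2,0,0],
    [0,-0.5,0,0],
    [0,0,0,0],
    [0,0,0,0],
  ],
)

```text
time_s: 13.75
tool_pos: [0.4534, -0.2211, 0.4786]
tool_rot: [178.9, 87.3, 86.4]
force: [0.1, 0.0, -2.6]
grip_width: 0.0139
```

```bash
python3 - <<'E'
from h import *
np.set_printoptions(precision=4,suppress=True)
o,R,g=tool();print("grasp",g,R[:,0],R[:,1],o["grip_width"],o["time_s"],o["force"],o["wrist_torque"])
s=viewer.read_camera("scene")[:,:,::-1];t=viewer.read_camera("top")[:,:,::-1]
cv2.imwrite("pics/s7.png",s)
f=lambda im,x,y,w,h,W,H:cv2.resize(im[y:y+h,x:x+w],(W,H),interpolation=cv2.INTER_CUBIC)
cv2.imwrite("pics/c7.png",np.hstack([f(s,110,120,120,150,480,600)]))
E
```

```text
grasp [ 0.4539 -0.2134  0.3153] [ 0.0029  0.0473 -0.9989] [ 0.9991 -0.0426  0.0009] 0.013853006134324022 13.75 [ 0.124   0.0318 -2.6368] [-0.1612  0.0773  0.0009]
```

View pics/c7.png

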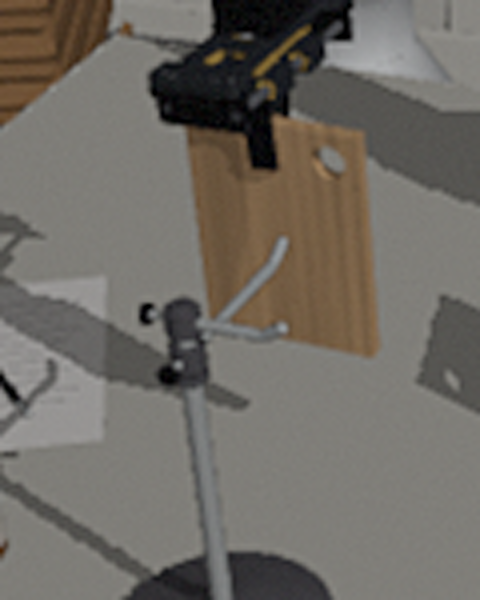

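Board hangs in the gripper, hole at scene px (192,160), rod tip at (181,180). Check tilt of the board and the hole by casting onto the board's front face.

```bash
cat >> h.py <<'E'
def onface(c,p,P,n):
    o,d=ray(c,p); return o+d*((P-o)@n)/(d@n)
E
python3 - <<'E'
from h import *
np.set_printoptions(precision=4,suppress=True)
S=cam("scene");o,R,g=tool();n=R[:,1]
f=lambda x,y:(110+x/4,120+y/4)
P=g+.007*n
X={k:onface(S,f(*p),P,n) for k,p in dict(hole=(329,161),tr=(364,134),br=(377,356),tl=(188,120)).items()}
for k,v in X.items(): print(k,v, v-g)
a=X["tr"]-X["br"];b=X["tr"]-X["tl"];print("len",np.linalg.norm(a),np.linalg.norm(b),"tilt",np.degrees([np.arctan2(a[1],a[2]),np.arctan2(b[2],b[1])]))
E
```

```text
hole [ 0.4634 -0.1607  0.3096] [ 0.0092  0.0522 -0.0058]
tr [ 0.4647 -0.1286  0.3387] [0.0105 0.0844 0.0232]
br [ 0.4648 -0.1329  0.1357] [ 0.0105  0.08   -0.1797]
tl [ 0.4584 -0.2822  0.3235] [ 0.0041 -0.0693  0.0081]
len 0.20296913644364534 0.15449650092011105 tilt [1.2204 5.6417]
```

Call:
carry_out(
  moves=[
    [0,-0.9,-1.2,0],
    [0,-0.9,-1.2,0],
    [0,0,-1.2,0.01],
    [0,0,-0.6,0],
    [0,0,0,0],
  ],
)

```text
time_s: 14.35
tool_pos: [0.4539, -0.2383, 0.4317]
tool_rot: [-179.2, 87.3, 89.3]
force: [0.2, 0.7, -4.2]
grip_width: 0.0136
```

```bash
cat > look.py <<'E'
from h import *
import sys
np.set_printoptions(precision=4,suppress=True)
o,R,g=tool();print("grasp",g,R[:,0],R[:,1],o["grip_width"],o["time_s"],o["force"],o["wrist_torque"])
s=viewer.read_camera("scene")[:,:,::-1];cv2.imwrite(f"pics/s{sys.argv[1]}.png",s)
c=cv2.resize(s[140:250,130:230],(600,660),interpolation=cv2.INTER_CUBIC)[:600];cv2.imwrite(f"pics/c{sys.argv[1]}.png",c)
E
python3 look.py 8
```

```text
grasp [ 0.454  -0.2305  0.2684] [ 0.0006  0.0479 -0.9989] [ 0.9996 -0.0271 -0.0007] 0.013608686852197842 14.35 [ 0.1861  0.6555 -4.1516] [-0.209   0.0151 -0.0032]
```

Call:
carry_out(
  moves=[
    [1,0,0,0],
    [1,0,0,0],
    [1,0,0,0],
    [1,0,0,0],
    [0.5,0,0,0],
    [0,0,0,0],
  ],
)

```text
time_s: 15.0
tool_pos: [0.5054, -0.2367, 0.4333]
tool_rot: [176.3, 87.3, 85.0]
force: [-0.8, 0.2, -4.8]
grip_width: 0.0134
```

```bash
python3 look.py 9
```

```text
grasp [ 0.5061 -0.2291  0.27  ] [ 0.0041  0.0466 -0.9989] [ 0.9997 -0.0232  0.003 ] 0.013357813969181249 15.0 [-0.8151  0.2207 -4.7932] [-0.1227  0.0936  0.0074]
```

View pics/c9.png

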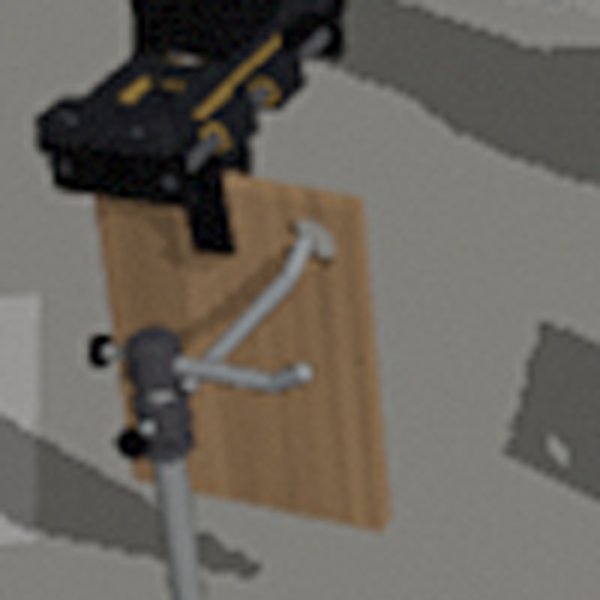

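Rod end (308,232) is at the mouth of the hole (hole visible from (295,220) to (335,258)). Check the predicted overlap numerically.

```bash
python3 - <<'E'
from h import *
np.set_printoptions(precision=4,suppress=True)
S=cam("scene");o,R,g=tool();n=R[:,1]
f=lambda x,y:(130+x/6,140+y/6)
P=g+.007*n
for p in [(316,240),(335,258),(333,240),(298,222),(364,196),(386,528),(98,195)]: v=onface(S,f(*p),P,n);print(p,v,v-g)
c=lambda X:(proj(S,np.array(X))-[130,140])*6
print("tip",c([.518,-.179,.265]),"H",c(P+[0,.052,-.006]))
E
```

```text
(316, 240) [ 0.514  -0.1737  0.2651] [ 0.0083  0.0553 -0.0049]
(335, 258) [ 0.5143 -0.1638  0.2563] [ 0.0086  0.0652 -0.0136]
(333, 240) [ 0.5142 -0.164   0.2669] [ 0.0085  0.0651 -0.003 ]
(298, 222) [ 0.5138 -0.183   0.2739] [0.0081 0.0461 0.004 ]
(364, 196) [ 0.5146 -0.1439  0.2963] [0.0089 0.0852 0.0264]
(386, 528) [ 0.5151 -0.1493  0.0906] [ 0.0094  0.0798 -0.1794]
(98, 195) [ 0.5111 -0.299   0.2683] [ 0.0054 -0.07   -0.0016]
tip [303.202  242.3667] H [311.0388 239.6044]
```

Call:
carry_out(
  moves=[
    [0.4,-0.3,0,0],
    [0.7,0,0,0],
    [0.7,0,0,0],
    [0.7,0,-0.1,0],
    [0,0,0,0],
  ],
)

```text
time_s: 15.55
tool_pos: [0.5316, -0.2403, 0.4323]
tool_rot: [176.1, 87.3, 84.7]
force: [0.9, 0.4, -2.9]
grip_width: 0.014
```

```bash
python3 look.py 10
```

```text
grasp [ 0.5323 -0.2326  0.269 ] [ 0.0044  0.0475 -0.9989] [ 0.9997 -0.0238  0.0033] 0.014017625490450162 15.55 [ 0.9365  0.3794 -2.8593] [-0.1261  0.0719  0.0334]
```

Call:
carry_out(
  moves=[
    [0.5,0,-0.4,0],
    [0.7,0,-0.3,0],
    [0.6,0,0,0],
    [0.4,0,0,0],
    [0,0,0,0],
  ],
)

```text
time_s: 16.1
tool_pos: [0.5549, -0.2404, 0.4243]
tool_rot: [177.5, 87.3, 86.1]
force: [-0.8, -0.3, -4.0]
grip_width: 0.014
```

```bash
python3 look.py 11
```

```text
grasp [ 0.5555 -0.2326  0.261 ] [ 0.0033  0.0479 -0.9988] [ 0.9997 -0.024   0.0021] 0.013996115420438104 16.1 [-0.7912 -0.2515 -3.9785] [-0.1609  0.0731 -0.0526]
```

View pics/c11.png

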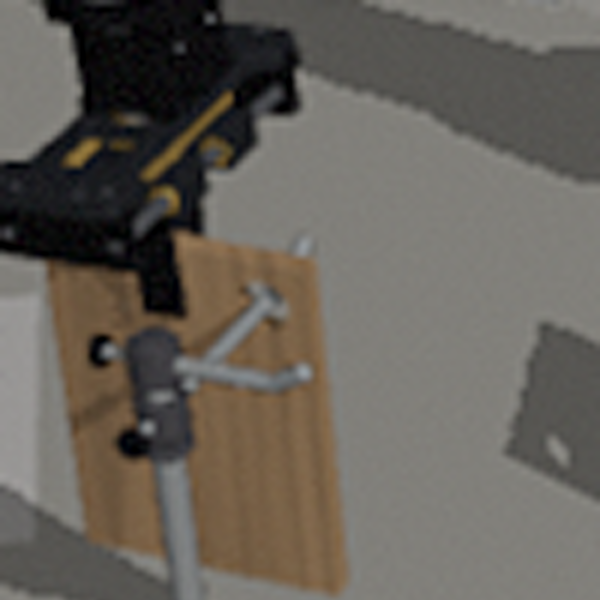

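The rod passes through the hole (its tip shows behind the board at (305,243)); forces are free. Before lowering, set up a numeric board-angle check from the wood mask cast onto the board's face.

```bash
cat > ang.py <<'E'
from h import *
import sys
np.set_printoptions(precision=4,suppress=True)
o,R,g=tool();print("G",g,R[:,0],"jaw",np.degrees(np.arctan2(R[1,1],R[0,1])),o["grip_width"],o["time_s"],"F",o["force"],"M",o["wrist_torque"])
S=cam("scene");s=viewer.read_camera("scene");cv2.imwrite(f"pics/s{sys.argv[1]}.png",s[:,:,::-1])
a=s.astype(int);m=((a[:,:,0]-a[:,:,2]>25)&(a[:,:,0]>60)).astype(np.uint8);m[:,:120]=0;m[:,200:]=0;m[:170]=0;m[275:]=0
m=cv2.morphologyEx(m,cv2.MORPH_OPEN,np.ones((3,3),np.uint8))
n,l,st,_=cv2.connectedComponentsWithStats(m);m=(l==1+np.argmax(st[1:,4])).astype(np.uint8)
x=float(sys.argv[2]) if len(sys.argv)>2 else g[0]
N=np.array([.9997,-.024,0]);P=np.array([x,g[1],g[2]])+.007*N
v,u=np.nonzero(m);q=np.array([onface(S,p,P,N)[1:] for p in zip(u,v)],np.float32)
(c,wh,an)=cv2.minAreaRect(q);print("px",m.sum(),"rect c",np.array(c),"size",np.array(wh),"angle",an)
print(np.array(cv2.boxPoints((c,wh,an))))
E
python3 ang.py 12
```

```text
G [ 0.5551 -0.2327  0.261 ] [ 0.003   0.0479 -0.9988] jaw -1.3825079592988747 0.013844696705587602 16.15 F [-0.3985  0.9174 -3.1549] M [-0.1402  0.0582 -0.0173]
px 1184 rect c [-0.1935  0.1842] size [0.2087 0.0881] angle 89.19371795654297
[[-0.239   0.0805]
 [-0.1509  0.0792]
 [-0.148   0.2879]
 [-0.2361  0.2892]]
```

```bash
sed -i 's/m=(l==1+np.argmax(st\[1:,4\])).astype(np.uint8)/m=np.isin(l,1+np.nonzero(st[1:,4]>60)[0]).astype(np.uint8)/' ang.py
```

Call:
carry_out(
  moves=[
    [-0.4,0,0,0],
    [0,0,0,0],
    [0,0,-0.3,0],
    [0,0,-0.3,0],
    [0,0,-0.3,0],
    [0,0,0,0],
  ],
  force=10,
)

```text
time_s: 16.8
tool_pos: [0.549, -0.2412, 0.4153]
tool_rot: [176.5, 87.2, 85.0]
force: [0.5, 0.2, -3.0]
grip_width: 0.0141
```

```bash
python3 ang.py 13
```

```text
G [ 0.5497 -0.2333  0.252 ] [ 0.0042  0.0485 -0.9988] jaw -1.4613640515509034 0.014067431418573197 16.8 F [ 0.5481  0.2005 -2.9618] M [-0.1989  0.0539  0.0068]
px 1720 rect c [-0.2288  0.1754] size [0.2125 0.1576] angle 89.86392974853516
[[-0.3079  0.0694]
 [-0.1503  0.069 ]
 [-0.1498  0.2815]
 [-0.3074  0.2819]]
```

Call:
carry_out(
  moves=[
    [0,0,-0.2,0],
    [0,0,-0.2,0],
    [0,0,-0.2,0],
    [0,0,-0.2,0],
    [0,0,-0.2,0],
    [0,0,0,0],
  ],
)

```text
time_s: 17.45
tool_pos: [0.5495, -0.2399, 0.4063]
tool_rot: [175.2, 87.0, 83.9]
force: [-1.2, 1.1, -1.1]
grip_width: 0.0141
```

```bash
python3 ang.py 14
```

```text
G [ 0.5504 -0.2315  0.243 ] [ 0.0055  0.0516 -0.9987] jaw -1.3451000754989755 0.014135514987305847 17.45 F [-1.2154  1.0669 -1.1331] M [-0.0006  0.2048  0.0496]
px 1737 rect c [-0.2142  0.168 ] size [0.1598 0.208 ] angle 9.36628246307373
[[-0.3099  0.2576]
 [-0.2761  0.0524]
 [-0.1184  0.0784]
 [-0.1523  0.2836]]
```

Turned 9.4°, as predicted, with the rod taking load. Continue along the arc.

Call:
carry_out(
  moves=[
    [0,0,-0.2,0],
    [0,0,-0.2,0],
    [0,0,-0.2,0],
    [0,0.05,-0.2,0],
    [0,0.05,-0.2,0],
    [0,0,0,0],
  ],
)

```text
time_s: 18.1
tool_pos: [0.55, -0.2383, 0.3968]
tool_rot: [173.2, 86.9, 81.9]
force: [0.3, 0.8, -0.0]
grip_width: 0.0141
```

```bash
python3 ang.py 15
```

```text
G [ 0.5512 -0.2296  0.2336] [ 0.0075  0.0529 -0.9986] jaw -1.2897983173284069 0.014090904472320073 18.1 F [ 0.2854  0.8423 -0.0248] M [0.2129 0.2012 0.0743]
px 1649 rect c [-0.1744  0.1621] size [0.2435 0.1321] angle 89.7919692993164
[[-0.2409  0.0405]
 [-0.1088  0.0401]
 [-0.1079  0.2836]
 [-0.2401  0.2841]]
```

```bash
cat >> ang.py <<'E'
H=cv2.convexHull(q)[:,0];e=np.roll(H,-1,0)-H;L=np.hypot(*e.T)
for i in np.argsort(-L)[:5]: print("edge",H[i],H[(i+1)%len(H)],"len",L[i],"dir",np.degrees(np.arctan2(e[i,1],e[i,0]))%90)
E
python3 ang.py 16
```

```text
G [ 0.5512 -0.2297  0.2336] [ 0.0075  0.0527 -0.9986] jaw -1.2957140075462183 0.013790685670090374 18.15 F [ 0.2153  1.645  -0.8282] M [0.329  0.1733 0.0896]
px 1645 rect c [-0.1745  0.162 ] size [0.2435 0.1321] angle 89.79197692871094
[[-0.241   0.0405]
 [-0.1088  0.04  ]
 [-0.108   0.2836]
 [-0.2401  0.284 ]]
edge [-0.2213  0.264 ] [-0.2396  0.1467] len 0.11871433 dir 81.14745
edge [-0.1219  0.1838] [-0.1556  0.2837] len 0.10546565 dir 18.691109
edge [-0.1897  0.0565] [-0.1239  0.0805] len 0.07002408 dir 20.038845
edge [-0.2406  0.1389] [-0.2408  0.0802] len 0.058620565 dir 89.791985
edge [-0.1759  0.2798] [-0.2213  0.264 ] len 0.048105337 dir 19.169342
```

About 19–20°, as predicted. Continue.

Call:
carry_out(
  moves=[
    [0,0.05,-0.2,0],
    [0,0.05,-0.2,0],
    [0,0.05,-0.2,0],
    [0,0.05,-0.2,0],
    [0,0,0,0],
  ],
)

```text
time_s: 18.7
tool_pos: [0.5502, -0.2356, 0.3897]
tool_rot: [172.0, 86.8, 80.8]
force: [-2.5, 2.1, 0.8]
grip_width: 0.0136
```

```bash
python3 ang.py 17 | grep -v "^ \|^\[\["
```

```text
G [ 0.5517 -0.2267  0.2264] [ 0.0089  0.0547 -0.9985] jaw -1.2466380660864136 0.013602136358532895 18.7 F [-2.5029  2.0936  0.7708] M [0.4137 0.3261 0.0701]
px 1735 rect c [-0.1729  0.158 ] size [0.2522 0.1314] angle 85.36363983154297
edge [-0.2185  0.2578] [-0.2394  0.147 ] len 0.11266062 dir 79.34398
edge [-0.1834  0.0462] [-0.113   0.0834] len 0.07957112 dir 27.862719
edge [-0.1118  0.0994] [-0.1067  0.1615] len 0.062326845 dir 85.363625
edge [-0.1139  0.1968] [-0.1391  0.2489] len 0.057877157 dir 25.861557
edge [-0.1757  0.2801] [-0.2112  0.2627] len 0.039499227 dir 26.081131
```

Call:
carry_out(
  moves=[
    [0,0,0,0],
    [0,0,-0.2,0],
    [0,0,-0.2,0],
    [0,0,-0.1,0],
    [0,0,0,0],
  ],
  force=5,
)

```text
time_s: 19.25
tool_pos: [0.5507, -0.2348, 0.3846]
tool_rot: [171.6, 86.7, 80.4]
force: [-1.4, 3.2, 4.6]
grip_width: 0.014
```

```bash
python3 ang.py 18 | grep -v "^ \|^\[\["
```

```text
G [ 0.5522 -0.2256  0.2213] [ 0.0095  0.056  -0.9984] jaw -1.1841338320605306 0.013976715163021272 19.25 F [-1.4108  3.2296  4.612 ] M [0.708  0.3422 0.1303]
px 1755 rect c [-0.1724  0.1606] size [0.2529 0.1313] angle 85.36365509033203
edge [-0.2191  0.2509] [-0.239   0.1475] len 0.105315976 dir 79.0967
edge [-0.1124  0.0879] [-0.1052  0.177 ] len 0.08944676 dir 85.363625
edge [-0.1212  0.2245] [-0.1555  0.2808] len 0.0659814 dir 31.314606
edge [-0.184   0.0384] [-0.1276  0.0724] len 0.0657766 dir 31.112091
edge [-0.2377  0.1014] [-0.2048  0.0454] len 0.06493986 dir 30.470825
```

Call:
carry_out(
  moves=[
    [0,0,0,0],
    [0,0,0,0],
    [0,0,0,0],
    [0,0,0,0],
  ],
  force=3,
)

```text
time_s: 19.7
tool_pos: [0.5508, -0.2351, 0.3844]
tool_rot: [170.9, 86.8, 79.7]
force: [-1.6, 4.3, 3.3]
grip_width: 0.0136
```

```bash
python3 ang.py 19 | grep -v "^ \|^\[\["; python3 -c "
import cv2;s=cv2.imread('pics/s19.png');cv2.imwrite('pics/c19.png',cv2.resize(s[170:280,120:220],(545,600),interpolation=cv2.INTER_CUBIC))"
```

```text
G [ 0.5524 -0.2261  0.2211] [ 0.01    0.055  -0.9984] jaw -1.2155101063663631 0.013631541441386067 19.7 F [-1.5595  4.3205  3.3286] M [0.598  0.2972 0.0518]
px 1754 rect c [-0.1723  0.1608] size [0.2528 0.1313] angle 85.36363220214844
edge [-0.2186  0.2546] [-0.2389  0.1476] len 0.10895259 dir 79.22464
edge [-0.1095  0.2055] [-0.1554  0.281 ] len 0.088371366 dir 31.314606
edge [-0.112  0.092] [-0.106   0.1658] len 0.074073315 dir 85.363625
edge [-0.1839  0.0385] [-0.1275  0.0725] len 0.06576705 dir 31.112087
edge [-0.1681  0.2854] [-0.2186  0.2546] len 0.059072547 dir 31.397736
```

Call:
carry_out(
  moves=[
    [0,0.15,0,0],
    [0,0.15,0,0],
    [0,0,0,0],
    [0,0,0,0],
  ],
)

```text
time_s: 20.15
tool_pos: [0.5501, -0.2341, 0.384]
tool_rot: [170.2, 87.0, 78.9]
force: [-0.5, 2.0, 2.5]
grip_width: 0.0138
```

```bash
python3 ang.py 20 | grep -v "^ \|^\[\["
```

```text
G [ 0.5518 -0.2258  0.2207] [ 0.01    0.0508 -0.9987] jaw -1.3605375559369157 0.013814558850844413 20.15 F [-0.5483  2.0138  2.4911] M [ 0.2743  0.2182 -0.0106]
px 1748 rect c [-0.1727  0.1603] size [0.253  0.1314] angle 85.36365509033203
edge [-0.2194  0.2506] [-0.2393  0.1471] len 0.10535485 dir 79.0967
edge [-0.1067  0.202 ] [-0.1558  0.2805] len 0.09255824 dir 31.989853
edge [-0.1127  0.0875] [-0.1061  0.1691] len 0.08191559 dir 85.363625
edge [-0.1578  0.0526] [-0.1169  0.0786] len 0.048458528 dir 32.42246
edge [-0.1685  0.285 ] [-0.2008  0.2648] len 0.038057968 dir 32.009262
```

Call:
carry_out(
  moves=[
    [0,0.15,0,0],
    [0,0.15,0,0],
    [0,0,0,0],
    [0,0,0,0],
  ],
)

```text
time_s: 20.6
tool_pos: [0.5499, -0.2327, 0.3838]
tool_rot: [168.6, 87.2, 77.2]
force: [-0.3, 0.0, 1.1]
grip_width: 0.014
```

```bash
python3 ang.py 21 | grep -v "^ \|^\[\["
```

```text
G [ 0.5516 -0.225   0.2204] [ 0.0107  0.0469 -0.9988] jaw -1.4818509571870397 0.01403707958184587 20.6 F [-0.2833  0.0431  1.121 ] M [-0.1336  0.1408 -0.0432]
px 1749 rect c [-0.1728  0.1601] size [0.253  0.1314] angle 85.36363220214844
edge [-0.2195  0.2504] [-0.2394  0.147 ] len 0.10537071 dir 79.0967
edge [-0.1102  0.119 ] [-0.1049  0.184 ] len 0.06526057 dir 85.36363
edge [-0.1656  0.0465] [-0.1244  0.0727] len 0.04875662 dir 32.43796
edge [-0.1686  0.2849] [-0.2082  0.2597] len 0.046905514 dir 32.39319
edge [-0.1358  0.2495] [-0.1559  0.2804] len 0.036856253 dir 32.991318
```

Forces near zero, angle ≈ 32.5–33° (plumb is 33.7°). Release gently.

Call:
carry_out(
  moves=[
    [0,0,0,0],
    [0,0,0,0],
    [0,0,0,0],
    [0,0,0,0],
  ],
  hand=2,
)

```text
time_s: 21.05
tool_pos: [0.5499, -0.2323, 0.3834]
tool_rot: [169.4, 87.2, 77.9]
force: [0.4, 0.5, -0.3]
grip_width: 0.0195
```

```bash
python3 ang.py 22 0.5516| grep -v "^ \|^\[\["
```

```text
G [ 0.5515 -0.2246  0.2201] [ 0.0101  0.0471 -0.9988] jaw -1.4556767924435172 0.019513867543290885 21.05 F [ 0.3583  0.514  -0.2796] M [-0.1295  0.0267 -0.0317]
px 1734 rect c [-0.1729  0.1588] size [0.2504 0.1314] angle 85.36363220214844
edge [-0.2195  0.2504] [-0.2394  0.1469] len 0.10537164 dir 79.0967
edge [-0.1215  0.224 ] [-0.1502  0.2711] len 0.055139396 dir 31.314606
edge [-0.1112  0.1072] [-0.1074  0.1538] len 0.0467472 dir 85.363625
edge [-0.1765  0.0438] [-0.1427  0.0642] len 0.039560247 dir 31.0931
edge [-0.1074  0.1538] [-0.1043  0.1915] len 0.037828535 dir 85.36363
```

Board stays put. Open wider, then lift straight up between the board faces.

Call:
carry_out(
  moves=[
    [0,0,0,0],
    [0,0,0,0],
    [0,0,0,0],
    [0,0,0,0],
    [0,0,0,0],
    [0,0,0,0],
  ],
  hand=4.5,
)

```text
time_s: 21.7
tool_pos: [0.5499, -0.2323, 0.3833]
tool_rot: [169.5, 87.2, 78.0]
force: [0.0, -0.5, 0.1]
grip_width: 0.0444
```

Call:
carry_out(
  moves=[
    [0,0,1,0],
    [0,0,1.5,0],
    [0,0,2,0],
    [0,0,2,0],
    [0,0,2,0],
    [0,0,2,0],
    [0,0,2,0],
    [0,0,0,0],
  ],
)

```text
time_s: 22.5
tool_pos: [0.5486, -0.2329, 0.5223]
tool_rot: [161.5, 87.2, 70.0]
force: [-0.2, -0.3, -0.3]
grip_width: 0.045
```

```bash
python3 ang.py 23 0.5516; python3 ang.py 24 0.5516| tail -5
```

```text
G [ 0.5513 -0.2255  0.359 ] [ 0.0165  0.0453 -0.9988] jaw -1.511803380373488 0.04500758624718224 22.5 F [-0.2283 -0.2616 -0.2708] M [-0.1236  0.0374  0.0214]
px 1796 rect c [-0.1772  0.1606] size [0.1631 0.2029] angle 31.112106323242188
[[-0.2995  0.2053]
 [-0.1946  0.0316]
 [-0.0549  0.1159]
 [-0.1598  0.2896]]
edge [-0.25    0.2264] [-0.2403  0.1121] len 0.11473231 dir 4.877266
edge [-0.1127  0.2115] [-0.1415  0.2589] len 0.055467986 dir 31.3275
edge [-0.1124  0.0913] [-0.1086  0.1384] len 0.04725305 dir 85.363625
edge [-0.1843  0.0378] [-0.1502  0.0584] len 0.039796766 dir 31.112078
edge [-0.2009  0.2647] [-0.2339  0.244 ] len 0.0390199 dir 32.009247
edge [-0.25    0.2264] [-0.2403  0.1121] len 0.11473269 dir 4.8772736
edge [-0.1121  0.0953] [-0.1052  0.1803] len 0.08525616 dir 85.363625
edge [-0.1686  0.2849] [-0.2339  0.244 ] len 0.077083535 dir 32.009262
edge [-0.1843  0.0378] [-0.1391  0.0651] len 0.05285462 dir 31.112097
edge [-0.1127  0.2115] [-0.1358  0.2495] len 0.04447655 dir 31.3275
```

Call:
carry_out(
  moves=[
    [0,0,0,0],
    [-1,2,1,0],
    [-1,4,0,0],
    [0,4,0,0],
    [0,4,0,0],
    [0,4,0,0],
    [0,4,0,0],
    [0,4,0,0],
    [0,4,0,0],
    [0,0,0,0],
    [0,0,0,0],
    [0,0,0,0],
  ],
)

```text
time_s: 23.8
tool_pos: [0.5213, 0.0793, 0.517]
tool_rot: [-167.1, 87.5, 101.3]
force: [-0.1, 0.1, -0.7]
grip_width: 0.0451
```

```bash
python3 ang.py 25 0.5516|grep -v "^edge"; python3 - <<'E'
from h import *
t=viewer.read_camera("top")[:,:,::-1];s=cv2.imread("pics/s25.png")
a=cv2.resize(s[160:340,80:360],(784,504)[:2],interpolation=cv2.INTER_CUBIC)
c=np.hstack([cv2.resize(s[165:285,110:230],(400,400),interpolation=cv2.INTER_CUBIC),cv2.resize(t[110:250,330:470],(400,400),interpolation=cv2.INTER_CUBIC)])
d=np.hstack([cv2.resize(s[150:350,80:480],(400,200)),cv2.resize(t[70:320,100:540],(400,200))])
cv2.imwrite("pics/c25.png",np.vstack([c,d]))
E
```

```text
G [0.52   0.0863 0.3537] [-0.0085  0.0428 -0.999 ] jaw -1.6352974063111536 0.04505368786889411 23.8 F [-0.0575  0.1227 -0.6966] M [-0.1687  0.0566 -0.0489]
px 1794 rect c [-0.1816  0.1549] size [0.1644 0.2043] angle 31.3275089263916
[[-0.3049  0.1994]
 [-0.1987  0.0249]
 [-0.0583  0.1104]
 [-0.1645  0.2849]]
```

View pics/c25.png

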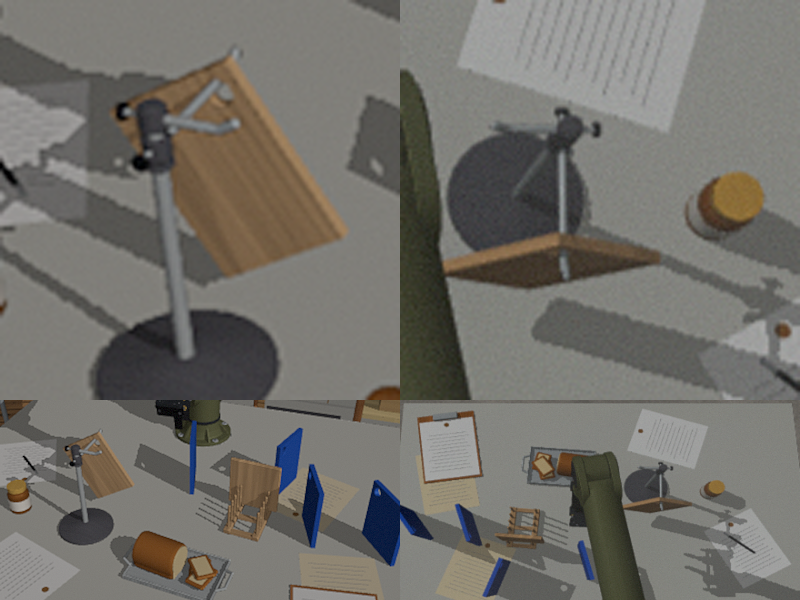

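The board hangs by its hole on the long arm, turned about 32–33°. The long rod's tip is at top px (388,206), the same as when it was at the stop. The short arm is folded, and the plain board, tray, loaf and jar are where they were. Handing in.

```bash
python3 ang.py 26 0.5516|grep rect; python3 -c "
from cell import env;print(env.sign_off())"
```

```text
px 1795 rect c [-0.1814  0.1548] size [0.1641 0.2042] angle 31.112092971801758
the job is handed in; nothing more can be done
None
```

I swung the long arm out to its stop with the closed fingers; the push force rose to 17 N against the stop. I then took the board with the hole out of the rack, threaded the hole over the rod, and lowered it along the arc until it carried its own weight. When I let go, the force on the gripper was close to zero. It was handed in shortly after 23.8 s of the 72 s allowed.

**Last checks:**
- **Board:** it hangs still, and two readings 0.05 s apart, about 2.7 s after release, agree. Its centre is within about 2 mm sideways of the rod.
- **Long arm:** its tip is where it was when it reached the stop.
- **Other things:** the short arm is still folded, and the plain board, tray, loaf and jar look undisturbed in the last picture.
- **Gripper:** open and well clear of everything.

**One disagreement:** the camera measured the board turned by about 31–32°, against 33.7° for exactly plumb. This measure also read 1.5–2.5° below the gripper-based angle during the last part of the lowering. Some of the gap may therefore be measurement error, and some may be friction on the rod.

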